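# Find the full parts box and lock it in the issue cradle

## Robot

A 6-joint arm with a two-finger parallel gripper is mounted at the origin on the work surface. World frame = base frame: x ahead of the robot, y to its left, z up, the work surface at z = 0. Lengths are in mm, angles in rad, forces in N, time in s.
With the tool pointing down it reaches from about 225 to 725 mm from the base axis. Payload 3.1 kg.
Tool frame: the origin (TCP) lies midway between the tips of the shut fingers; the grasp point (between the pads) lies 19 mm behind it (grip_depth is the distance from the TCP to the grasp point, in mm); z points along the fingers, y is the direction in which the jaws open and shut (so a half turn about z gives the same grasp; the last joint's range is limited). The gripper opens to 85 mm and grips with 20 to 120 N. Pads are 22 mm wide; open, the fingers measure 114 mm over their backs; the gripper's body (76 mm by 85 mm) begins 54 mm behind the grasp point. The pads swing forward as they close: fully open they stand 13 mm farther back than shut.
Start: joints at [1.106, 0.048, 0.099, 1.622, 0, 1.443], TCP at [173.503, 495.494, 231.312] pointing down, gripper open.
Joint ranges: [-2.91, 2.91], [-0.99, 1.94], [-1.21, 1.42], [-2.12, 2.29], [-1.49, 1.47], [-3.14, 3.14]. Speed limits (rad/s): [2.79, 2.79, 3.14, 3.14, 3.14, 3.14].

## Interface

Orientations are given as [roll, pitch, yaw] about the fixed x, y, z axes, in that order (R = Rz(yaw) Ry(pitch) Rx(roll)).
In Python, from bench import observe, get_image, calibration, finish_job, grip_depth gives the robot as it stands.
- The arm moves only by the tool arm_command, never from a script. Its argument "increments" is a list of rows, each an object of numbers: "x", "y", "z": the shift along the tool's x, y, z in mm; "yaw": the turn about the tool's z in rad. A call has 1 to 20 rows; each row is the pose to reach, as a shift and turn from the pose measured when the call began, along the tool's axes at that moment; what a row does not reach only later rows make up. A row lasts 1/10 s, in which the tool goes at most 50 mm and 8.59 degrees, less where a joint would pass 70% of its speed; a pose out of reach is approached as far as the arm can. A call with a gripper value outside its range is refused whole. "claw" is the finger opening in mm, from 0 to 85.4, set as the call begins (left out, the last holds). The fingers move at their own pace and stop on an object; "newtons" is the grip in N (left out, the last holds). Time passes only in rows, so rows that repeat a pose let the fingers close. It gives the time, the measured TCP pose, the force and the opening at its end, in the units of the state.
- observe(): the state, without advancing time (a new reading comes with each control period).
- get_image(name): name is "scene" or "side" or "wrist"; returns (picture, depth): 384x512x3 uint8, red, green, blue; 384x512 float32, mm along the optical axis (not along the pixel's ray), 0 where there is no reading.
- calibration(name): a dict with "vertical_fov" (degrees; the focal length in pixels is half the picture's height over the tangent of half this angle, whatever the lens; pixels are square), "cx", "cy" (the principal point, pixels), "R" (3x3) and "t" (3): a world point X has camera coordinates R X + t. Camera axes: x right, y down, z forward; pixel columns grow to the right and rows downward; lengths in mm; the calibration is good to about 2 mm. A picture is of the moment at which its call begins: read the wrist's pose just before it. calibration takes no time and is no camera call; for the wrist camera it gives the pose at the moment of the call.
- finish_job(): hands the job in, once; it reports no verdict.
The state is a dict: "t": time; "q": joint angles; "joint_vel": joint speeds; "joint_torque": joint torques, N m; "position": TCP position; "eef_rot": TCP orientation; "ft_force": force on the tool from outside, world axes, zero at the start; "moment": the same for the moment, N m; "gripper_width": opening from 0.0 (shut) to 1.0 (fully open).
Only numpy, scipy, OpenCV 4.12 (cv2) and the standard library are available. Lean on these libraries where they do the work, as an engineer would, in place of code of your own. Each camera call takes 0.05 s, during which the arm holds its last target.

## Task

One of the identical closed parts boxes on the bench is still full, the others are empty. Turn the cradle's knob until it clicks open, lift the boxes to find the heavy one, stand it right way up in the cradle's bay and turn the knob back until it clicks shut with its bar over the box. Put every empty box right way up on the floor of the low returns tray, none on top of another, and leave the jar, bin and level where they are.

Things in the scene. Friction and masses are not known exactly. Their poses are not given: they have to be found in the camera images.
- box_a: Closed kraft-card parts box, loose on the bench, one of up to five alike to the eye: 64 (own x) x 50 (own y) x 45 mm high, lid band, blank paper sticker on top. Origin: centre of the underside, z up. The one full of metal parts weighs 0.38 to 0.52 kg, the empty ones 0.06 to 0.10 kg; nothing else tells them apart. May be absent.
- box_b: Closed kraft-card parts box, loose on the bench, one of up to five alike to the eye: 64 (own x) x 50 (own y) x 45 mm high, lid band, blank paper sticker on top. Origin: centre of the underside, z up. The one full of metal parts weighs 0.38 to 0.52 kg, the empty ones 0.06 to 0.10 kg; nothing else tells them apart. May be absent.
- box_c: Closed kraft-card parts box, loose on the bench, one of up to five alike to the eye: 64 (own x) x 50 (own y) x 45 mm high, lid band, blank paper sticker on top. Origin: centre of the underside, z up. The one full of metal parts weighs 0.38 to 0.52 kg, the empty ones 0.06 to 0.10 kg; nothing else tells them apart. May be absent.
- box_d: Closed kraft-card parts box, loose on the bench, one of up to five alike to the eye: 64 (own x) x 50 (own y) x 45 mm high, lid band, blank paper sticker on top. Origin: centre of the underside, z up. The one full of metal parts weighs 0.38 to 0.52 kg, the empty ones 0.06 to 0.10 kg; nothing else tells them apart. May be absent.
- box_e: Closed kraft-card parts box, loose on the bench, one of up to five alike to the eye: 64 (own x) x 50 (own y) x 45 mm high, lid band, blank paper sticker on top. Origin: centre of the underside, z up. The one full of metal parts weighs 0.38 to 0.52 kg, the empty ones 0.06 to 0.10 kg; nothing else tells them apart. May be absent.
- tray: Low open returns tray of plastic, 180 (own x) x 220 (own y) mm outside, 170 x 210 inside, floor 4 mm thick, walls 18 mm high from the bench. Origin: centre of its underside, z up. Fixed; place, side and yaw vary. Takes four boxes two by two, their 64 mm sides along its x.
- cradle: Fixed metal cradle; place, side, yaw vary. Origin: on the bench under the bay centre, z up. Plate x -55 to 120, y +-45, 6 mm thick. Bay for one box: 80 (x) x 66 (y) mm, floor at z 6, lip 5 mm thick up to z 14; the box's 64 mm side along x, either way round. A 26 mm post at x 85, y 0 carries the keeper knob; a brass detent plunger sticks out behind it (x to 132, z 38 to 54 mm).
- keeper (a joint): Keeper knob's angle, rad, about the vertical at cradle x 85 mm, y 0; grows clockwise from above. 0 = shut (start): bar points to cradle -x, over the bay; 1.57 = open: bar points to cradle +y. Stops at both. Detent: resists with up to 0.15 N m (+0.02 friction) from the start, fading to half-way (0.79), then snaps on to the far end by itself; let go sooner it snaps back.
- keeper_grip (a point): Point on the knob's axis at the height to grip, 85 mm above the bench. The grip is an upright black bar 42 long, 14 thick, from 65 to 101 mm above the bench, on top of the keeper bar and along it: this point's x axis runs along the grip, its -x towards the keeper bar's tip, z up.
- keeper_tip (a point): Rubber pad at the end of the keeper bar, centre of its upper face, 65 mm above the bench, 86 mm from the knob's axis. The bar is 14 mm wide (pad 24 mm), 8 mm thick; its underside, 57 mm above the bench, passes 6 mm over a box in the bay.
- jar: Bystander: closed glass jar, 52 mm across, 75 mm tall, origin at the centre of its underside. Leave alone.
- bolt_bin: Bystander: small open plastic bin, 100 x 75 x 45 mm, origin at the centre of its underside. Leave alone.
- level: Bystander: aluminium spirit level lying flat, 50 x 200 x 22 mm, origin at the centre of its underside. Leave alone.

How it is judged (in metres and radians):
On the way, in this order (a step that is already met when the one before it is completed fails the run):
1. the cradle's knob is turned until it clicks open (value of joint keeper above 1.4 rad), for 0.2 s.
2. with the knob open, the heavy box stands right way up in the cradle's bay, let go (value of joint keeper above 1.3 rad and ((x of box_a in the frame of cradle between -0.014 and 0.014 m and y of box_a in the frame of cradle between -0.014 and 0.014 m and z of box_a in the frame of cradle below 0.012 m and angle between box_a's own z axis and vertical below 0.12 rad and contact force between box_a and cradle above 2.5 N and contact force between box_a and the fingers below 0.3 N and linear speed of box_a below 0.03 m/s) or (x of box_b in the frame of cradle between -0.014 and 0.014 m and y of box_b in the frame of cradle between -0.014 and 0.014 m and z of box_b in the frame of cradle below 0.012 m and angle between box_b's own z axis and vertical below 0.12 rad and contact force between box_b and cradle above 2.5 N and contact force between box_b and the fingers below 0.3 N and linear speed of box_b below 0.03 m/s) or (x of box_c in the frame of cradle between -0.014 and 0.014 m and y of box_c in the frame of cradle between -0.014 and 0.014 m and z of box_c in the frame of cradle below 0.012 m and angle between box_c's own z axis and vertical below 0.12 rad and contact force between box_c and cradle above 2.5 N and contact force between box_c and the fingers below 0.3 N and linear speed of box_c below 0.03 m/s) or (x of box_d in the frame of cradle between -0.014 and 0.014 m and y of box_d in the frame of cradle between -0.014 and 0.014 m and z of box_d in the frame of cradle below 0.012 m and angle between box_d's own z axis and vertical below 0.12 rad and contact force between box_d and cradle above 2.5 N and contact force between box_d and the fingers below 0.3 N and linear speed of box_d below 0.03 m/s) or (x of box_e in the frame of cradle between -0.014 and 0.014 m and y of box_e in the frame of cradle between -0.014 and 0.014 m and z of box_e in the frame of cradle below 0.012 m and angle between box_e's own z axis and vertical below 0.12 rad and contact force between box_e and cradle above 2.5 N and contact force between box_e and the fingers below 0.3 N and linear speed of box_e below 0.03 m/s))), for 0.2 s.
3. the knob is turned back until it clicks shut, the bar over the heavy box (value of joint keeper below 0.15 rad and ((x of box_a in the frame of cradle between -0.014 and 0.014 m and y of box_a in the frame of cradle between -0.014 and 0.014 m and z of box_a in the frame of cradle below 0.012 m and angle between box_a's own z axis and vertical below 0.12 rad and contact force between box_a and cradle above 2.5 N) or (x of box_b in the frame of cradle between -0.014 and 0.014 m and y of box_b in the frame of cradle between -0.014 and 0.014 m and z of box_b in the frame of cradle below 0.012 m and angle between box_b's own z axis and vertical below 0.12 rad and contact force between box_b and cradle above 2.5 N) or (x of box_c in the frame of cradle between -0.014 and 0.014 m and y of box_c in the frame of cradle between -0.014 and 0.014 m and z of box_c in the frame of cradle below 0.012 m and angle between box_c's own z axis and vertical below 0.12 rad and contact force between box_c and cradle above 2.5 N) or (x of box_d in the frame of cradle between -0.014 and 0.014 m and y of box_d in the frame of cradle between -0.014 and 0.014 m and z of box_d in the frame of cradle below 0.012 m and angle between box_d's own z axis and vertical below 0.12 rad and contact force between box_d and cradle above 2.5 N) or (x of box_e in the frame of cradle between -0.014 and 0.014 m and y of box_e in the frame of cradle between -0.014 and 0.014 m and z of box_e in the frame of cradle below 0.012 m and angle between box_e's own z axis and vertical below 0.12 rad and contact force between box_e and cradle above 2.5 N))), for 0.2 s.
At the end, for the whole second after the job is handed in: The full box stands upright on the bay floor (within 14 mm of its centre, tilt under 0.12 rad), every empty one upright on the tray floor between its walls (tilt under 0.15 rad), told apart by the weight they rest with (over 2.5 N, under 2 N); the knob is shut (below 0.15 rad), all at rest (value of joint keeper below 0.15 rad and linear speed of each of box_a, box_b, box_c, box_d, box_e below 0.03 m/s and ((x of box_a in the frame of cradle between -0.014 and 0.014 m and y of box_a in the frame of cradle between -0.014 and 0.014 m and z of box_a in the frame of cradle below 0.012 m and angle between box_a's own z axis and vertical below 0.12 rad and contact force between box_a and cradle above 2.5 N) or (x of box_a in the frame of tray between -0.085 and 0.085 m and y of box_a in the frame of tray between -0.105 and 0.105 m and z of box_a in the frame of tray below 0.012 m and angle between box_a's own z axis and vertical below 0.15 rad and contact force between box_a and tray below 2 N)) and ((x of box_b in the frame of cradle between -0.014 and 0.014 m and y of box_b in the frame of cradle between -0.014 and 0.014 m and z of box_b in the frame of cradle below 0.012 m and angle between box_b's own z axis and vertical below 0.12 rad and contact force between box_b and cradle above 2.5 N) or (x of box_b in the frame of tray between -0.085 and 0.085 m and y of box_b in the frame of tray between -0.105 and 0.105 m and z of box_b in the frame of tray below 0.012 m and angle between box_b's own z axis and vertical below 0.15 rad and contact force between box_b and tray below 2 N)) and ((x of box_c in the frame of cradle between -0.014 and 0.014 m and y of box_c in the frame of cradle between -0.014 and 0.014 m and z of box_c in the frame of cradle below 0.012 m and angle between box_c's own z axis and vertical below 0.12 rad and contact force between box_c and cradle above 2.5 N) or (x of box_c in the frame of tray between -0.085 and 0.085 m and y of box_c in the frame of tray between -0.105 and 0.105 m and z of box_c in the frame of tray below 0.012 m and angle between box_c's own z axis and vertical below 0.15 rad and contact force between box_c and tray below 2 N)) and ((x of box_d in the frame of cradle between -0.014 and 0.014 m and y of box_d in the frame of cradle between -0.014 and 0.014 m and z of box_d in the frame of cradle below 0.012 m and angle between box_d's own z axis and vertical below 0.12 rad and contact force between box_d and cradle above 2.5 N) or (x of box_d in the frame of tray between -0.085 and 0.085 m and y of box_d in the frame of tray between -0.105 and 0.105 m and z of box_d in the frame of tray below 0.012 m and angle between box_d's own z axis and vertical below 0.15 rad and contact force between box_d and tray below 2 N)) and ((x of box_e in the frame of cradle between -0.014 and 0.014 m and y of box_e in the frame of cradle between -0.014 and 0.014 m and z of box_e in the frame of cradle below 0.012 m and angle between box_e's own z axis and vertical below 0.12 rad and contact force between box_e and cradle above 2.5 N) or (x of box_e in the frame of tray between -0.085 and 0.085 m and y of box_e in the frame of tray between -0.105 and 0.105 m and z of box_e in the frame of tray below 0.012 m and angle between box_e's own z axis and vertical below 0.15 rad and contact force between box_e and tray below 2 N))); the robot touches nothing.
It fails at once if the jar is moved more than 30 mm (distance of jar from where it was at the start of the episode above 0.03 m).
It fails at once if the small bin is moved more than 30 mm (distance of bolt_bin from where it was at the start of the episode above 0.03 m).
It fails at once if the spirit level is moved more than 30 mm (distance of level from where it was at the start of the episode above 0.03 m).
Of box_a, box_d, box_e only 2 to 3 are there at a start; the rules pass over those that are not, and their reading is None.
At some moment in a run one of box_a, box_b, box_c, box_d, box_e may be knocked a few centimetres aside while the robot is not near it.
Once in a run the grip may slacken for a moment while it holds something.
It also fails if it takes over 210 s, if anything falls off the work surface, if the arm or the gripper's body presses on something with over 40 N, if the wrist force passes 120 N, or if a joint passes its speed limit or range.

## Working session

There is one attempt and no reset: what is moved stays moved. The work goes in short steps, Python scripts to look and compute and a tool call to move; the robot and the scene stay as the last step left them, time stands still between calls to the robot, and variables do not carry over. Pictures are saved under pics/ and viewed, and the job is handed in when it is done.

Besides the shell and the picture viewer there is one more tool, called after ">>>" by a JSON object that holds its "op" and its "data". arm_command: Moves the arm, as the interface text tells. Its arguments: {"type":"object","properties":{"increments":{"type":"array"},"claw":{"type":"number"},"newtons":{"type":"number"}},"required":["increments"]}

```bash
ls; mkdir -p pics
cat > h.py <<'E'
import numpy as np, cv2
from bench import observe, get_image, calibration, finish_job, grip_depth
def K(c):
    f=192/np.tan(np.radians(c["vertical_fov"])/2); return f,c["cx"],c["cy"]
def cloud(name):
    c=calibration(name); im,d=get_image(name); f,cx,cy=K(c)
    v,u=np.mgrid[0:d.shape[0],0:d.shape[1]]
    P=np.stack([(u-cx)/f*d,(v-cy)/f*d,d],-1)
    R=np.array(c["R"]);t=np.array(c["t"])
    W=(P-t)@R
    W[d==0]=np.nan
    return im,d,W,c
E
python3 - <<'E'
from h import *
print(observe()); 
try: print(grip_depth())
except Exception as e: print(grip_depth)
for n in ["scene","side","wrist"]:
    im,d,W,c=cloud(n); cv2.imwrite(f"pics/{n}0.png",im[:,:,::-1]); np.savez(f"{n}0.npz",im=im,d=d,W=W); print(n,c)
E
```

```text
pics
{'t': 0.0, 'q': array([1.10619544e+00, 4.87154792e-02, 9.76049888e-02, 1.62202930e+00,
       2.64038860e-05, 1.44301079e+00]), 'joint_vel': array([ 7.59753005e-05,  6.84149407e-04,  3.01193315e-04, -2.95555091e-04,
       -9.11272553e-04, -6.02732659e-04]), 'joint_torque': array([ 3.30539779e-04, -3.38783991e+01,  3.20014286e+01,  2.03558971e-02,
       -2.43964115e-05, -5.68705147e-06]), 'position': array([173.22102614, 494.94491134, 230.13912198]), 'eef_rot': array([-3.13927166e+00, -3.24834744e-04,  2.80477690e+00]), 'ft_force': array([ 0.06389252,  0.31527529, -0.59904813]), 'moment': array([ 0.06108911, -0.02546661, -0.04198958]), 'gripper_width': 1.000985318689247}
18.700000000000003
scene {'vertical_fov': 45.05217659714146, 'cx': 247.0229847472144, 'cy': 188.60885566574777, 'R': array([[-0.44988845,  0.89279485,  0.02275405],
       [ 0.53871262,  0.29160753, -0.79041366],
       [-0.7123125 , -0.34334008, -0.61215071]]), 't': array([ 283.95689794, -245.91312363, 1725.48550645])}
side {'vertical_fov': 46.07605932006179, 'cx': 258.74499486900373, 'cy': 187.4234385355675, 'R': array([[ 9.45801113e-01, -3.24746189e-01, -4.08175002e-04],
       [-2.16827334e-01, -6.30558117e-01, -7.45239806e-01],
       [ 2.41756409e-01,  7.04937142e-01, -6.66796419e-01]]), 't': array([-578.42229937,  196.76078851,  908.08910214])}
wrist {'vertical_fov': 62.47849733618218, 'cx': 257.11036522517765, 'cy': 191.8051190787336, 'R': array([[ 0.33064007,  0.94375261, -0.00285517],
       [ 0.89897933, -0.31403022,  0.30532146],
       [ 0.28725131, -0.10351825, -0.95224506]]), 't': array([-523.61969749,  -41.05312172,  380.18203952])}
```

View pics/scene0.png

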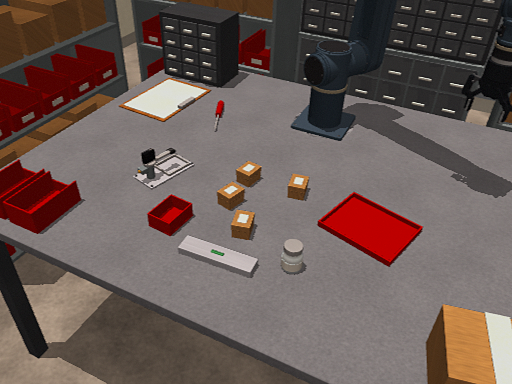

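View pics/side0.png

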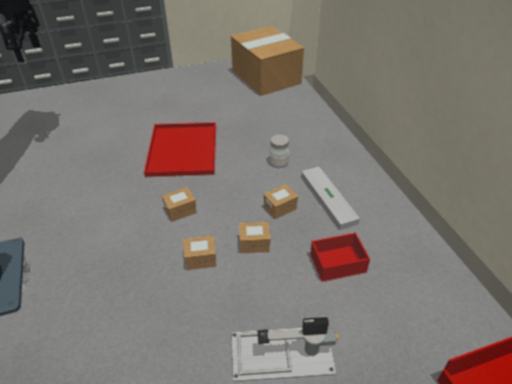

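View pics/wrist0.png

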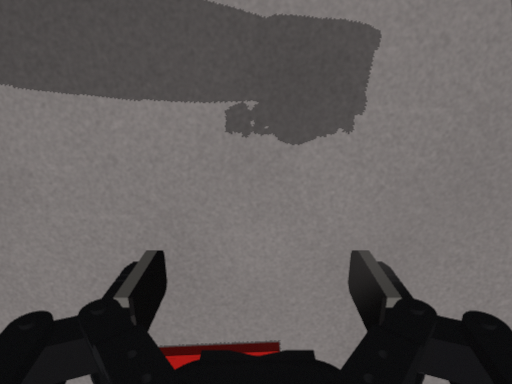

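Both views show four kraft boxes: scene pixels (249,173), (231,195), (298,186), (243,223). The cradle is at (163,168), the tray at (370,227), the jar at (292,255), the bin at (170,214) and the level at (217,254). Next I'll measure poses from the depth clouds.

```bash
cat >> h.py <<'E'
def boxes(im,W,zmin=15,zmax=75):
    hsv=cv2.cvtColor(im,cv2.COLOR_RGB2HSV)
    z=W[...,2]
    ok=(z>zmin)&(z<zmax)&(np.hypot(W[...,0],W[...,1])>150)&(np.hypot(W[...,0],W[...,1])<900)
    n,l,s,_=cv2.connectedComponentsWithStats(ok.astype(np.uint8))
    out=[]
    for i in range(1,n):
        if s[i,4]<60: continue
        m=l==i
        P=W[m]; h=np.median(hsv[m],0)
        zt=np.percentile(P[:,2],97)
        T=P[P[:,2]>zt-5]
        r=cv2.minAreaRect(T[:,:2].astype(np.float32))
        out.append((i,s[i].tolist(),h.tolist(),zt,r,len(T)))
    return out
E
python3 - <<'E'
from h import *
np.set_printoptions(precision=1,suppress=True)
for n in ["scene","side"]:
    a=np.load(n+"0.npz"); 
    print(n,np.nanmedian(a["W"][250:300,250:300,2]))
    for o in boxes(a["im"],a["W"],zmin=8,zmax=130): print(o[0],o[1],o[2],"zt %.1f"%o[3],"c",np.array(o[4][0]),"sz",np.array(o[4][1]),"ang %.1f"%o[4][2],o[5])
E
```

```text
scene 1.3100848770481146
1 [256, 13, 27, 28, 319] [60.0, 9.0, 53.0] zt 125.0 c [-700.4 -508.3] sz [66.5 70.9] ang 37.4 29
3 [298, 18, 53, 30, 1025] [30.0, 11.0, 45.0] zt 126.8 c [-717.8 -255.4] sz [246.5  24.5] ang 90.0 86
4 [383, 33, 107, 45, 2806] [30.0, 11.0, 46.0] zt 126.2 c [-717.   269.8] sz [427.4  34.1] ang 88.1 206
5 [163, 44, 76, 42, 2033] [30.0, 12.0, 38.0] zt 127.8 c [ -89.9 -588.1] sz [136.6 318.5] ang 26.4 148
82 [178, 96, 18, 12, 94] [12.0, 30.0, 171.5] zt 18.6 c [ 133.1 -518.1] sz [25.6 96.8] ang 87.9 56
105 [215, 100, 10, 29, 121] [0.0, 255.0, 156.0] zt 27.8 c [ 117.3 -374.4] sz [99.4 20.1] ang 23.8 53
153 [138, 148, 55, 33, 755] [13.0, 28.0, 75.0] zt 100.6 c [ 590. -349.] sz [16.2 42.1] ang 75.7 55
156 [236, 161, 26, 25, 428] [14.0, 169.0, 99.0] zt 48.6 c [454.3 -84.8] sz [51.2 67.6] ang 79.5 181
163 [288, 173, 22, 26, 407] [15.0, 170.0, 176.0] zt 49.0 c [443.2  73.2] sz [71.  50.4] ang 9.4 199
180 [217, 182, 28, 27, 513] [14.0, 170.0, 107.0] zt 48.7 c [573.8 -80.8] sz [55.  67.3] ang 73.4 230
183 [318, 192, 105, 73, 924] [0.0, 255.0, 98.0] zt 21.2 c [494.1 305.2] s
[... 662 characters left out ...]
01, 167, 59, 61, 1422] [30.0, 3.0, 175.0] zt 24.3 c [785.8  -4.8] sz [ 52.1 202.6] ang 2.7 1171
8 [263, 184, 35, 34, 768] [17.0, 113.0, 155.5] zt 47.0 c [665.1   3. ] sz [65.8 53.6] ang 13.1 419
9 [162, 187, 34, 32, 754] [16.0, 117.0, 161.0] zt 46.9 c [440.2  72.7] sz [64.4 54.1] ang 9.8 422
10 [239, 222, 31, 30, 852] [17.0, 115.0, 169.0] zt 46.7 c [572.  -83.1] sz [53.3 63.8] ang 75.0 540
11 [310, 232, 60, 48, 1487] [1.0, 180.0, 103.0] zt 45.7 c [ 720.7 -188.8] sz [ 77.2 101.6] ang 83.8 361
12 [183, 236, 33, 32, 910] [17.0, 114.0, 169.0] zt 46.8 c [451.4 -86.5] sz [53.2 64.1] ang 79.0 595
14 [236, 317, 102, 59, 1964] [23.0, 12.0, 126.0] zt 100.9 c [ 588.3 -352.5] sz [15.4 41.7] ang 76.1 211
```

```bash
cat >> h.py <<'E'
def inc(x,y,z,yaw=None,s=None):
    from scipy.spatial.transform import Rotation as Ro
    s=s or observe(); R=Ro.from_euler('xyz',s['eef_rot']).as_matrix()
    d=R.T@(np.array([x,y,z])-s['position'])
    w=0 if yaw is None else -((yaw-s['eef_rot'][2]+np.pi)%(2*np.pi)-np.pi)
    print("inc x %.0f y %.0f z %.0f yaw %.2f | dec %.1f %.1f %.1f %.3f"%(*d,w,*d,w), "q6",s['q'][5]+w)
E
python3 - <<'E'
from h import *
np.set_printoptions(precision=1,suppress=True)
for n,zo in [("scene",2.),("side",0.)]:
    a=np.load(n+"0.npz"); W=a["W"]; im=a["im"]
    x,y,z=[W[...,i] for i in range(3)]
    m=(abs(x-525)<150)&(abs(y+335)<130)&(z>zo+4)&(z<zo+20)
    n_,l,s,_=cv2.connectedComponentsWithStats(m.astype(np.uint8)); 
    m=l==1+np.argmax(s[1:,4])
    print(n,m.sum(),cv2.minAreaRect(W[m][:,:2].astype(np.float32)))
    m=(abs(x-525)<150)&(abs(y+335)<130)&(z>zo+54)&(z<zo+68)
    print(cv2.minAreaRect(W[m][:,:2].astype(np.float32)),m.sum())
    m=(abs(x-525)<150)&(abs(y+335)<130)&(z>zo+96)&(z<zo+110)
    print(cv2.minAreaRect(W[m][:,:2].astype(np.float32)),m.sum())
im=cv2.imread("pics/side0.png")[300:384,200:370]; cv2.imwrite("pics/crad.png",cv2.resize(im,None,fx=4.5,fy=4.5))
inc(589,-351,200,np.radians(166))
inc(589,-351,85,np.radians(166))
E
```

```text
scene 648 ((537.6973876953125, -334.35797119140625), (90.99276733398438, 182.24729919433594), 74.3270034790039)
((558.7451782226562, -340.8343505859375), (29.599037170410156, 127.83432006835938), 79.06001281738281) 173
((588.7306518554688, -348.6337585449219), (16.15081214904785, 39.49772262573242), 76.07103729248047) 42
side 3371 ((537.5594482421875, -339.0416259765625), (90.83096313476562, 175.01907348632812), 75.0416259765625)
((557.8267822265625, -348.42559814453125), (30.386491775512695, 131.02342224121094), 73.60950469970703) 694
((588.2689819335938, -352.5232238769531), (15.383333206176758, 41.66814041137695), 76.1338882446289) 211
inc x -672 y -661 z 31 yaw -0.09 | dec -672.0 -661.1 31.4 -0.092 q6 1.3505474300711577
inc x -672 y -661 z 146 yaw -0.09 | dec -672.0 -660.9 146.4 -0.092 q6 1.3505474300711577
```

View pics/crad.png

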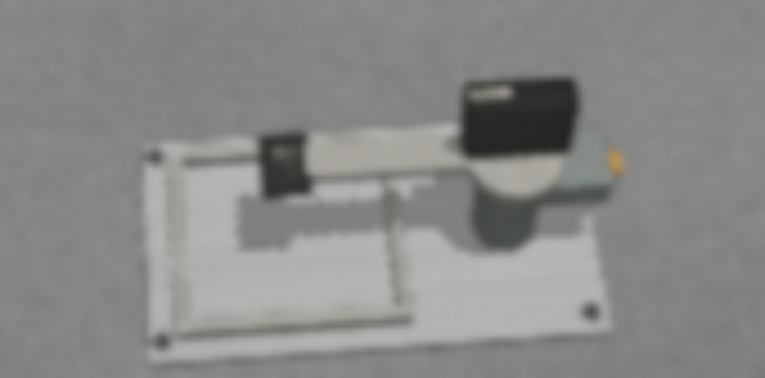

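The crop shows the plate, with the bay on the left and the knob on the right at crop pixel (520,115). The bar points left, to cradle -x, so the keeper is shut. I'll move above the knob.

>>> {"op": "arm_command", "data": {"increments": [{"x": -672,"y": -661,"z": 30,"yaw": -0.08},{"x": -672,"y": -661,"z": 30,"yaw": -0.08},{"x": -672,"y": -661,"z": 30,"yaw": -0.08},{"x": -672,"y": -661,"z": 30,"yaw": -0.08},{"x": -672,"y": -661,"z": 30,"yaw": -0.08},{"x": -672,"y": -661,"z": 30,"yaw": -0.08},{"x": -672,"y": -661,"z": 30,"yaw": -0.08},{"x": -672,"y": -661,"z": 30,"yaw": -0.08},{"x": -672,"y": -661,"z": 30,"yaw": -0.08},{"x": -672,"y": -661,"z": 30,"yaw": -0.08},{"x": -672,"y": -661,"z": 30,"yaw": -0.08},{"x": -672,"y": -661,"z": 30,"yaw": -0.08},{"x": -672,"y": -661,"z": 30,"yaw": -0.08},{"x": -672,"y": -661,"z": 30,"yaw": -0.08},{"x": -672,"y": -661,"z": 30,"yaw": -0.08},{"x": -672,"y": -661,"z": 30,"yaw": -0.08},{"x": -672,"y": -661,"z": 30,"yaw": -0.08},{"x": -672,"y": -661,"z": 30,"yaw": -0.08},{"x": -672,"y": -661,"z": 30,"yaw": -0.08},{"x": -672,"y": -661,"z": 30,"yaw": -0.08}], "claw": 60, "newtons": 60}}

```text
t: 2.15
position: [589.3, -356.0, 194.2]
eef_rot: [-3.141, -0.007, 2.88]
ft_force: [0.4, 0.6, -1.2]
gripper_width: 0.701
```

Run:
```python
from h import *
print(observe()['position'])
im,d,W,c=cloud("wrist"); cv2.imwrite("pics/w1.png",im[:,:,::-1])
x,y,z=[W[...,i] for i in range(3)]
m=(abs(x-525)<200)&(abs(y+335)<150)&(z>96)&(z<108)
print(cv2.minAreaRect(W[m][:,:2].astype(np.float32)),m.sum(),np.nanmedian(z[m]))
inc(588.5,-351.5,72,np.radians(165.5))
```

```text
[ 589.25819245 -355.96416189  194.22611837]
((589.3775024414062, -353.78826904296875), (13.806891441345215, 41.436439514160156), 75.68759155273438) 894 100.82727887666343
inc x -0 y 2 z 124 yaw -0.01 | dec -0.3 1.5 124.1 -0.007 q6 -0.3840711245946323
```

View pics/w1.png

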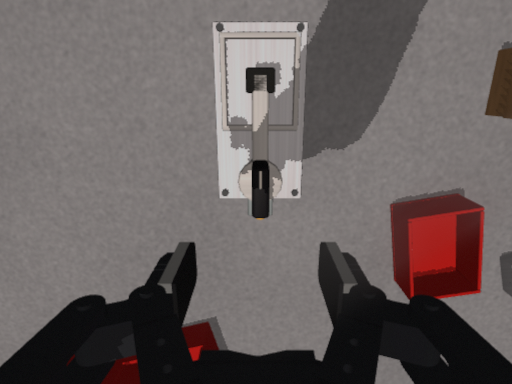

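The wrist view shows the cradle at about (260,110) and the grip bar at (261,190), lined up between the fingers. Now I'll go down and grip.

>>> {"op": "arm_command", "data": {"increments": [{"x": 0,"y": 0,"z": 45,"yaw": -0.01},{"x": 0,"y": 0,"z": 90,"yaw": -0.01},{"x": 0,"y": 0,"z": 124,"yaw": -0.01},{"x": 0,"y": 0,"z": 124,"yaw": -0.01},{"x": 0,"y": 0,"z": 124,"yaw": -0.01},{"x": 0,"y": 0,"z": 124,"yaw": -0.01}]}}

```text
t: 2.8
position: [589.5, -353.6, 76.3]
eef_rot: [-3.14, -0.001, 2.892]
ft_force: [0.1, -0.8, -0.3]
gripper_width: 0.701
```

>>> {"op": "arm_command", "data": {"increments": [{"x": 0,"y": 0,"z": 0},{"x": 0,"y": 0,"z": 0},{"x": 0,"y": 0,"z": 0},{"x": 0,"y": 0,"z": 0},{"x": 0,"y": 0,"z": 0},{"x": 0,"y": 0,"z": 0},{"x": 0,"y": 0,"z": 0},{"x": 0,"y": 0,"z": 0}], "claw": 0, "newtons": 70}}

```text
schema error: expected keys x, y, z, yaw
```

>>> {"op": "arm_command", "data": {"increments": [{"x": 0,"y": 0,"z": 4,"yaw": 0},{"x": 0,"y": 0,"z": 4,"yaw": 0},{"x": 0,"y": 0,"z": 4,"yaw": 0},{"x": 0,"y": 0,"z": 4,"yaw": 0},{"x": 0,"y": 0,"z": 4,"yaw": 0},{"x": 0,"y": 0,"z": 4,"yaw": 0},{"x": 0,"y": 0,"z": 4,"yaw": 0},{"x": 0,"y": 0,"z": 4,"yaw": 0}], "claw": 0, "newtons": 70}}

```text
t: 3.6
position: [590.4, -353.9, 74.1]
eef_rot: [-3.14, 0.002, 2.892]
ft_force: [0.2, 0.7, 7.7]
gripper_width: 0.149
```

>>> {"op": "arm_command", "data": {"increments": [{"x": 0,"y": 0,"z": 0,"yaw": 0.1},{"x": 0,"y": 0,"z": 0,"yaw": 0.2},{"x": 0,"y": 0,"z": 0,"yaw": 0.3},{"x": 0,"y": 0,"z": 0,"yaw": 0.4},{"x": 0,"y": 0,"z": 0,"yaw": 0.5},{"x": 0,"y": 0,"z": 0,"yaw": 0.6},{"x": 0,"y": 0,"z": 0,"yaw": 0.7},{"x": 0,"y": 0,"z": 0,"yaw": 0.8},{"x": 0,"y": 0,"z": 0,"yaw": 0.9},{"x": 0,"y": 0,"z": 0,"yaw": 1.0},{"x": 0,"y": 0,"z": 0,"yaw": 1.1},{"x": 0,"y": 0,"z": 0,"yaw": 1.2},{"x": 0,"y": 0,"z": 0,"yaw": 1.3},{"x": 0,"y": 0,"z": 0,"yaw": 1.4},{"x": 0,"y": 0,"z": 0,"yaw": 1.5},{"x": 0,"y": 0,"z": 0,"yaw": 1.56},{"x": 0,"y": 0,"z": 0,"yaw": 1.56},{"x": 0,"y": 0,"z": 0,"yaw": 1.56},{"x": 0,"y": 0,"z": 0,"yaw": 1.56}]}}

```text
t: 5.5
position: [588.3, -355.2, 74.1]
eef_rot: [-3.14, 0.005, 1.331]
ft_force: [-4.9, -2.7, 2.8]
gripper_width: 0.155
```

>>> {"op": "arm_command", "data": {"increments": [{"x": 0,"y": 0,"z": 0,"yaw": 0},{"x": 0,"y": 0,"z": 0,"yaw": 0},{"x": 0,"y": 0,"z": 0,"yaw": 0},{"x": 0,"y": 0,"z": 0,"yaw": 0},{"x": 0,"y": 0,"z": -40,"yaw": 0},{"x": 0,"y": 0,"z": -80,"yaw": 0},{"x": 0,"y": 0,"z": -120,"yaw": 0},{"x": 0,"y": 0,"z": -120,"yaw": 0},{"x": 0,"y": 0,"z": -120,"yaw": 0}], "claw": 50}}

```text
t: 6.4
position: [589.9, -355.2, 196.5]
eef_rot: [3.139, 0.006, 1.331]
ft_force: [-0.3, 0.4, -1.0]
gripper_width: 0.585
```

```bash
cat >> h.py <<'E'
def look(tag,views=("scene","side")):
    res=[]
    for n in views:
        im,d,W,c=cloud(n); cv2.imwrite(f"pics/{n}_{tag}.png",im[:,:,::-1])
        for o in boxes(im,W,zmin=10,zmax=130):
            x,y=o[4][0]; w,h=o[4][1]; a=o[4][2]
            if not(200<np.hypot(x,y)<800) or o[2][1]<60: continue
            if w<h: a-=90
            print(n,"zt %.1f c %.1f %.1f  sz %.0f %.0f long-axis %.1f deg"%(o[3],x,y,max(w,h),min(w,h),a),"hue",o[2][0])
E
python3 - <<'E'
from h import *
look("1")
for a in (453-0,-85.7,0),:
    for yaw in (-10.5,169.5): inc(452.9,-85.6,120,np.radians(yaw))
E
```

```text
scene zt 28.3 c 115.1 -376.9  sz 100 16 long-axis 18.3 deg hue 0.0
scene zt 48.5 c 453.6 -84.6  sz 67 51 long-axis -8.9 deg hue 15.0
scene zt 48.6 c 441.1 72.3  sz 70 50 long-axis 9.7 deg hue 15.0
scene zt 48.6 c 573.7 -81.5  sz 66 51 long-axis -13.7 deg hue 15.0
scene zt 21.4 c 494.5 305.4  sz 221 187 long-axis 74.0 deg hue 0.0
scene zt 46.7 c 722.3 -188.4  sz 104 79 long-axis -4.4 deg hue 0.0
scene zt 48.5 c 666.4 4.8  sz 68 50 long-axis 14.1 deg hue 15.0
side zt 19.7 c 493.8 305.3  sz 228 180 long-axis 74.0 deg hue 1.0
side zt 46.8 c 664.8 4.5  sz 66 53 long-axis 15.4 deg hue 17.0
side zt 46.9 c 440.4 71.8  sz 65 52 long-axis 9.5 deg hue 17.0
side zt 46.8 c 572.4 -82.4  sz 64 53 long-axis -16.1 deg hue 17.0
side zt 46.9 c 451.5 -86.1  sz 64 52 long-axis -11.1 deg hue 17.0
side zt 46.0 c 681.1 -219.6  sz 36 17 long-axis -33.9 deg hue 1.0
inc x 229 y -195 z 73 yaw 1.51 | dec 229.1 -195.1 72.6 1.514 q6 2.6876093854326975
inc x 229 y -195 z 73 yaw -1.63 | dec 229.1 -195.1 72.6 -1.627 q6 -0.4539832681570952
```

View pics/side_1.png

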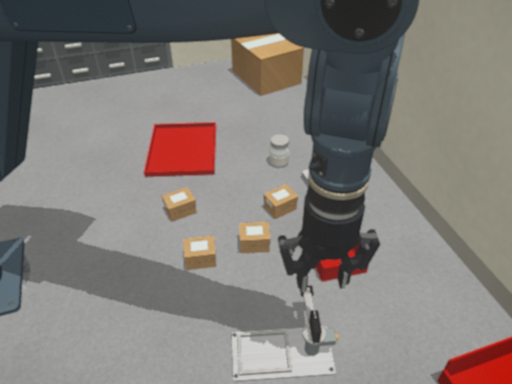

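The knob is open: the bar at (310,305) points to cradle +y and the bay at (262,352) is clear. Next is box 1, at (453,-85).

>>> {"op": "arm_command", "data": {"increments": [{"x": 229,"y": -195,"z": 60,"yaw": -0.14},{"x": 229,"y": -195,"z": 60,"yaw": -0.28},{"x": 229,"y": -195,"z": 60,"yaw": -0.42},{"x": 229,"y": -195,"z": 60,"yaw": -0.56},{"x": 229,"y": -195,"z": 60,"yaw": -0.7},{"x": 229,"y": -195,"z": 60,"yaw": -0.84},{"x": 229,"y": -195,"z": 60,"yaw": -0.98},{"x": 229,"y": -195,"z": 60,"yaw": -1.12},{"x": 229,"y": -195,"z": 60,"yaw": -1.26},{"x": 229,"y": -195,"z": 60,"yaw": -1.4},{"x": 229,"y": -195,"z": 60,"yaw": -1.54},{"x": 229,"y": -195,"z": 60,"yaw": -1.63},{"x": 229,"y": -195,"z": 60,"yaw": -1.63},{"x": 229,"y": -195,"z": 60,"yaw": -1.63},{"x": 229,"y": -195,"z": 60,"yaw": -1.63}], "claw": 80}}

```text
t: 8.0
position: [452.5, -85.5, 131.7]
eef_rot: [-3.138, -0.006, 2.96]
ft_force: [0.5, -0.7, -0.4]
gripper_width: 0.934
```

Run:
```python
from h import *
im,d,W,c=cloud("wrist"); cv2.imwrite("pics/w2.png",im[:,:,::-1])
inc(452.7,-85.4,12,np.radians(169.7))
```

```text
inc x -1 y 1 z 120 yaw -0.00 | dec -0.6 0.5 120.0 -0.002 q6 -0.1498800597054201
```

>>> {"op": "arm_command", "data": {"increments": [{"x": 0,"y": 0,"z": 40,"yaw": 0},{"x": 0,"y": 0,"z": 80,"yaw": 0},{"x": 0,"y": 0,"z": 105,"yaw": 0},{"x": 0,"y": 0,"z": 120,"yaw": 0},{"x": 0,"y": 0,"z": 120,"yaw": 0},{"x": 0,"y": 0,"z": 120,"yaw": 0},{"x": 0,"y": 0,"z": 120,"yaw": 0}]}}

```text
t: 8.75
position: [453.3, -86.3, 13.6]
eef_rot: [-3.138, -0.002, 2.96]
ft_force: [-1.0, 0.2, 1.0]
gripper_width: 0.938
```

>>> {"op": "arm_command", "data": {"increments": [{"x": 0,"y": 0,"z": 1,"yaw": 0},{"x": 0,"y": 0,"z": 1,"yaw": 0},{"x": 0,"y": 0,"z": 1,"yaw": 0},{"x": 0,"y": 0,"z": 1,"yaw": 0},{"x": 0,"y": 0,"z": 1,"yaw": 0},{"x": 0,"y": 0,"z": 1,"yaw": 0},{"x": 0,"y": 0,"z": 1,"yaw": 0}], "claw": 30, "newtons": 40}}

```text
t: 9.45
position: [454.6, -86.8, 14.0]
eef_rot: [-3.137, 0.001, 2.96]
ft_force: [0.4, -0.7, 5.3]
gripper_width: 0.576
```

>>> {"op": "arm_command", "data": {"increments": [{"x": 0,"y": 0,"z": -25,"yaw": 0},{"x": 0,"y": 0,"z": -50,"yaw": 0},{"x": 0,"y": 0,"z": -80,"yaw": 0},{"x": 0,"y": 0,"z": -110,"yaw": 0},{"x": 0,"y": 0,"z": -110,"yaw": 0},{"x": 0,"y": 0,"z": -110,"yaw": 0},{"x": 0,"y": 0,"z": -110,"yaw": 0},{"x": 0,"y": 0,"z": -110,"yaw": 0}]}}

```text
t: 10.25
position: [453.2, -85.8, 121.9]
eef_rot: [-3.138, -0.003, 2.96]
ft_force: [0.7, -0.2, -1.3]
gripper_width: 0.576
```

Box 1 reads about -1.3 N, so it is empty and goes to the tray.

Run:
```python
from h import *
print(observe()['ft_force'])
inc(466.8,363,110,np.radians(164))
```

```text
[ 0.65266382 -0.22294997 -1.29584196]
inc x 68 y 444 z 11 yaw 0.10 | dec 67.9 443.9 10.5 0.097 q6 -0.050557462532686115
```

>>> {"op": "arm_command", "data": {"increments": [{"x": 7,"y": 40,"z": 0,"yaw": 0.01},{"x": 14,"y": 85,"z": 0,"yaw": 0.02},{"x": 21,"y": 130,"z": 0,"yaw": 0.03},{"x": 28,"y": 175,"z": 0,"yaw": 0.04},{"x": 35,"y": 220,"z": 0,"yaw": 0.05},{"x": 42,"y": 265,"z": 0,"yaw": 0.06},{"x": 49,"y": 310,"z": 0,"yaw": 0.07},{"x": 56,"y": 355,"z": 0,"yaw": 0.08},{"x": 62,"y": 400,"z": 0,"yaw": 0.09},{"x": 68,"y": 430,"z": 0,"yaw": 0.1},{"x": 68,"y": 444,"z": 0,"yaw": 0.1},{"x": 68,"y": 444,"z": 0,"yaw": 0.1},{"x": 68,"y": 444,"z": 0,"yaw": 0.1},{"x": 68,"y": 444,"z": 0,"yaw": 0.1},{"x": 68,"y": 444,"z": 0,"yaw": 0.1}]}}

```text
t: 11.75
position: [466.7, 362.0, 120.3]
eef_rot: [-3.137, -0.003, 2.858]
ft_force: [0.0, -0.5, -1.2]
gripper_width: 0.58
```

Run:
```python
from h import *
print(observe()['ft_force'],observe()['gripper_width'])
inc(466.8,363,21,np.radians(164))
look("2")
```

```text
[ 0.02950318 -0.50503972 -1.22672092] 0.579757243903775
inc x -0 y 1 z 99 yaw -0.00 | dec -0.2 1.5 99.3 -0.004 q6 0.8258061796561845
scene zt 28.4 c 113.9 -375.8  sz 98 20 long-axis 24.9 deg hue 0.0
scene zt 48.5 c 442.2 73.0  sz 68 50 long-axis 9.7 deg hue 15.0
scene zt 48.8 c 573.5 -81.1  sz 65 51 long-axis -15.1 deg hue 14.0
scene zt 21.3 c 495.2 305.2  sz 221 186 long-axis 74.0 deg hue 0.0
scene zt 129.0 c 491.0 363.4  sz 57 21 long-axis -85.3 deg hue 14.0
scene zt 46.8 c 722.7 -187.4  sz 102 78 long-axis -5.8 deg hue 0.0
scene zt 48.3 c 666.0 4.5  sz 68 50 long-axis 14.8 deg hue 15.0
side zt 129.6 c 465.1 342.7  sz 69 30 long-axis 11.4 deg hue 15.0
side zt 19.5 c 493.9 305.1  sz 227 180 long-axis 74.1 deg hue 1.0
side zt 46.8 c 665.2 3.7  sz 65 52 long-axis 14.3 deg hue 17.0
side zt 46.9 c 440.5 71.5  sz 64 53 long-axis 9.4 deg hue 16.0
side zt 46.8 c 572.2 -82.6  sz 64 53 long-axis -16.0 deg hue 17.0
side zt 45.7 c 721.2 -189.0  sz 101 78 long-axis -5.6 deg hue 1.0
```

View pics/scene_2.png

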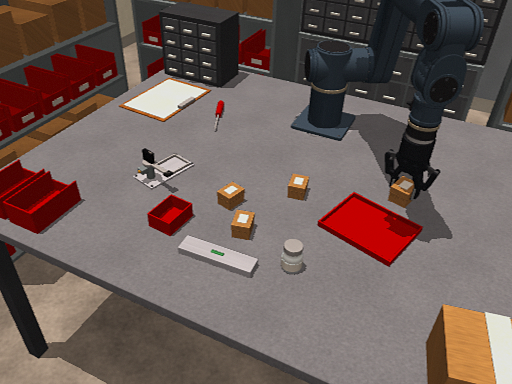

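Box 1 is held upright over the tray at (402,190). Lowering it now.

>>> {"op": "arm_command", "data": {"increments": [{"x": 0,"y": 1,"z": 40,"yaw": 0},{"x": 0,"y": 1,"z": 75,"yaw": 0},{"x": 0,"y": 1,"z": 90,"yaw": 0},{"x": 0,"y": 1,"z": 97,"yaw": 0},{"x": 0,"y": 1,"z": 101,"yaw": 0},{"x": 0,"y": 1,"z": 102,"yaw": 0},{"x": 0,"y": 1,"z": 102,"yaw": 0},{"x": 0,"y": 1,"z": 102,"yaw": 0}]}}

```text
t: 12.65
position: [467.8, 363.6, 20.3]
eef_rot: [-3.14, -0.001, 2.858]
ft_force: [-0.2, -0.3, -1.8]
gripper_width: 0.577
```

>>> {"op": "arm_command", "data": {"increments": [{"x": 0,"y": 0,"z": 0,"yaw": 0},{"x": 0,"y": 0,"z": 0,"yaw": 0},{"x": 0,"y": 0,"z": 0,"yaw": 0},{"x": 0,"y": 0,"z": 0,"yaw": 0},{"x": 0,"y": 0,"z": -30,"yaw": 0},{"x": 0,"y": 0,"z": -70,"yaw": 0},{"x": 0,"y": 0,"z": -100,"yaw": 0},{"x": 0,"y": 0,"z": -100,"yaw": 0},{"x": 0,"y": 0,"z": -100,"yaw": 0}], "claw": 70}}

```text
t: 13.55
position: [468.7, 364.2, 121.5]
eef_rot: [3.142, 0.001, 2.858]
ft_force: [-0.0, 0.3, -0.9]
gripper_width: 0.821
```

Run:
```python
from h import *
look("3")
for yaw in (9.6,-170.4): inc(441.2,72.3,110,np.radians(yaw))
```

```text
scene zt 28.0 c 118.8 -376.7  sz 100 19 long-axis 20.5 deg hue 0.0
scene zt 48.7 c 441.2 72.7  sz 70 49 long-axis 10.0 deg hue 15.0
scene zt 48.3 c 573.2 -81.2  sz 68 52 long-axis -15.3 deg hue 15.0
scene zt 52.1 c 466.2 365.5  sz 68 51 long-axis -16.5 deg hue 1.0
scene zt 46.4 c 722.1 -188.6  sz 104 79 long-axis -5.0 deg hue 0.0
scene zt 48.2 c 667.0 5.1  sz 69 51 long-axis 12.6 deg hue 15.0
side zt 50.3 c 464.9 365.4  sz 65 56 long-axis -16.5 deg hue 5.0
side zt 46.8 c 665.2 4.1  sz 65 53 long-axis 14.1 deg hue 17.0
side zt 46.7 c 440.3 71.5  sz 64 53 long-axis 8.3 deg hue 16.0
side zt 46.8 c 572.2 -82.9  sz 64 52 long-axis -15.8 deg hue 17.0
side zt 45.8 c 720.8 -188.6  sz 101 77 long-axis -4.6 deg hue 1.0
inc x -56 y -287 z 10 yaw 2.69 | dec -56.4 -286.7 9.8 2.691 q6 3.5220388892467853
inc x -56 y -287 z 10 yaw -0.45 | dec -56.4 -286.7 9.8 -0.451 q6 0.3804462356569923
```

Box 1 stands on the tray floor, its top 4 mm higher than the bench boxes. Box 2 is next.

>>> {"op": "arm_command", "data": {"increments": [{"x": -10,"y": -45,"z": 0,"yaw": -0.06},{"x": -20,"y": -90,"z": 0,"yaw": -0.12},{"x": -30,"y": -135,"z": 0,"yaw": -0.19},{"x": -38,"y": -180,"z": 0,"yaw": -0.26},{"x": -46,"y": -225,"z": 0,"yaw": -0.34},{"x": -52,"y": -265,"z": 0,"yaw": -0.42},{"x": -56,"y": -287,"z": 5,"yaw": -0.45},{"x": -56,"y": -287,"z": 10,"yaw": -0.45},{"x": -56,"y": -287,"z": 10,"yaw": -0.45},{"x": -56,"y": -287,"z": 10,"yaw": -0.45},{"x": -56,"y": -287,"z": 10,"yaw": -0.45}], "claw": 80}}

```text
t: 14.75
position: [440.7, 73.1, 109.5]
eef_rot: [-3.14, -0.005, -2.973]
ft_force: [-0.0, 0.1, 0.9]
gripper_width: 0.935
```

Run:
```python
from h import *
inc(441.2,72.2,12,np.radians(-170.6))
```

```text
inc x -1 y -1 z 97 yaw 0.00 | dec -0.8 -0.8 97.5 0.004 q6 -0.1482502910020696
```

>>> {"op": "arm_command", "data": {"increments": [{"x": 0,"y": -1,"z": 40,"yaw": 0},{"x": 0,"y": -1,"z": 75,"yaw": 0},{"x": 0,"y": -1,"z": 92,"yaw": 0},{"x": 0,"y": -1,"z": 98,"yaw": 0},{"x": 0,"y": -1,"z": 98,"yaw": 0},{"x": 0,"y": -1,"z": 98,"yaw": 0}]}}

```text
t: 15.35
position: [441.6, 72.3, 12.8]
eef_rot: [-3.139, -0.002, -2.972]
ft_force: [0.1, -1.3, 0.1]
gripper_width: 0.939
```

>>> {"op": "arm_command", "data": {"increments": [{"x": 0,"y": 0,"z": 1,"yaw": 0},{"x": 0,"y": 0,"z": 1,"yaw": 0},{"x": 0,"y": 0,"z": 1,"yaw": 0},{"x": 0,"y": 0,"z": 1,"yaw": 0},{"x": 0,"y": 0,"z": 1,"yaw": 0},{"x": 0,"y": 0,"z": 1,"yaw": 0},{"x": 0,"y": 0,"z": 1,"yaw": 0}], "claw": 30, "newtons": 40}}

```text
t: 16.05
position: [443.2, 72.3, 13.4]
eef_rot: [-3.139, 0.001, -2.973]
ft_force: [0.0, 0.8, 6.7]
gripper_width: 0.577
```

>>> {"op": "arm_command", "data": {"increments": [{"x": 0,"y": 0,"z": -25,"yaw": 0},{"x": 0,"y": 0,"z": -50,"yaw": 0},{"x": 0,"y": 0,"z": -80,"yaw": 0},{"x": 0,"y": 0,"z": -110,"yaw": 0},{"x": 0,"y": 0,"z": -110,"yaw": 0},{"x": 0,"y": 0,"z": -110,"yaw": 0},{"x": 0,"y": 0,"z": -110,"yaw": 0},{"x": 0,"y": 0,"z": -110,"yaw": 0}]}}

```text
t: 16.85
position: [441.6, 72.5, 121.4]
eef_rot: [-3.14, -0.003, -2.973]
ft_force: [0.0, -0.5, -0.7]
gripper_width: 0.577
```

Run:
```python
from h import *
print("tray D");inc(548,340,120,np.radians(164))
print("cradle");inc(506.2,-330,130,np.radians(165.3))
```

```text
tray D
inc x -150 y 246 z 0 yaw 0.45 | dec -149.9 245.8 0.5 0.448 q6 0.29357240856158007
cradle
inc x 4 y -408 z -8 yaw 0.43 | dec 4.1 -407.6 -7.8 0.426 q6 0.2708831282856534
```

Box 2 reads about -0.7 N, so it is empty too. It goes to slot D in the tray.

>>> {"op": "arm_command", "data": {"increments": [{"x": -24,"y": 40,"z": 0,"yaw": 0.05},{"x": -48,"y": 80,"z": 0,"yaw": 0.12},{"x": -72,"y": 120,"z": 0,"yaw": 0.2},{"x": -96,"y": 160,"z": 0,"yaw": 0.28},{"x": -120,"y": 200,"z": 0,"yaw": 0.36},{"x": -140,"y": 230,"z": 0,"yaw": 0.43},{"x": -150,"y": 246,"z": 0,"yaw": 0.45},{"x": -150,"y": 246,"z": 0,"yaw": 0.45},{"x": -150,"y": 246,"z": 0,"yaw": 0.45},{"x": -150,"y": 246,"z": 0,"yaw": 0.45}]}}

```text
t: 17.85
position: [547.4, 339.0, 119.7]
eef_rot: [-3.137, -0.003, 2.86]
ft_force: [0.7, -0.5, -1.1]
gripper_width: 0.58
```

Run:
```python
from h import *
print(observe()['ft_force'],observe()['gripper_width'])
inc(548,340,18,np.radians(164))
```

```text
[ 0.6856636  -0.54505068 -1.06695769] 0.5795635748450201
inc x -1 y 2 z 102 yaw -0.00 | dec -0.6 1.6 101.7 -0.002 q6 0.7303591848756128
```

>>> {"op": "arm_command", "data": {"increments": [{"x": 0,"y": 1,"z": 40,"yaw": 0},{"x": 0,"y": 1,"z": 75,"yaw": 0},{"x": 0,"y": 1,"z": 90,"yaw": 0},{"x": 0,"y": 1,"z": 97,"yaw": 0},{"x": 0,"y": 1,"z": 101,"yaw": 0},{"x": 0,"y": 1,"z": 103,"yaw": 0},{"x": 0,"y": 1,"z": 103,"yaw": 0},{"x": 0,"y": 1,"z": 103,"yaw": 0}]}}

```text
t: 18.65
position: [548.4, 340.1, 18.4]
eef_rot: [-3.139, -0.001, 2.86]
ft_force: [0.8, 0.0, 0.3]
gripper_width: 0.582
```

>>> {"op": "arm_command", "data": {"increments": [{"x": 0,"y": 0,"z": 0,"yaw": 0},{"x": 0,"y": 0,"z": 0,"yaw": 0},{"x": 0,"y": 0,"z": 0,"yaw": 0},{"x": 0,"y": 0,"z": 0,"yaw": 0},{"x": 0,"y": 0,"z": -30,"yaw": 0},{"x": 0,"y": 0,"z": -70,"yaw": 0},{"x": 0,"y": 0,"z": -100,"yaw": 0},{"x": 0,"y": 0,"z": -100,"yaw": 0},{"x": 0,"y": 0,"z": -100,"yaw": 0}], "claw": 70}}

```text
t: 19.55
position: [549.3, 340.8, 119.8]
eef_rot: [-3.141, 0.001, 2.86]
ft_force: [-0.4, 0.3, -1.2]
gripper_width: 0.821
```

Run:
```python
from h import *
look("4")
print(observe()['ft_force'])
inc(573,-82,125,np.radians(164.5))
inc(666,4.4,125,np.radians(-166))
```

```text
scene zt 29.4 c 115.4 -376.7  sz 82 16 long-axis 22.2 deg hue 0.0
scene zt 48.6 c 572.4 -80.8  sz 67 54 long-axis -14.1 deg hue 15.0
scene zt 52.0 c 508.2 358.7  sz 151 66 long-axis -13.6 deg hue 14.0
scene zt 46.9 c 722.8 -187.7  sz 103 78 long-axis -5.2 deg hue 0.0
scene zt 48.3 c 667.4 4.9  sz 69 50 long-axis 13.9 deg hue 15.0
side zt 50.5 c 504.3 352.2  sz 147 57 long-axis -16.8 deg hue 15.0
side zt 47.2 c 665.4 4.6  sz 66 53 long-axis 13.6 deg hue 17.0
side zt 46.8 c 572.5 -82.5  sz 64 53 long-axis -17.1 deg hue 17.0
side zt 45.4 c 721.1 -188.5  sz 101 79 long-axis -4.8 deg hue 1.0
[0.17622902 0.17312926 0.33023292]
inc x -142 y -398 z -7 yaw -0.01 | dec -141.5 -398.4 -6.8 -0.011 q6 0.7228069573008272
inc x -207 y -290 z -7 yaw -0.53 | dec -206.8 -289.5 -7.5 -0.526 q6 0.20793482796250007
```

View pics/side_4.png

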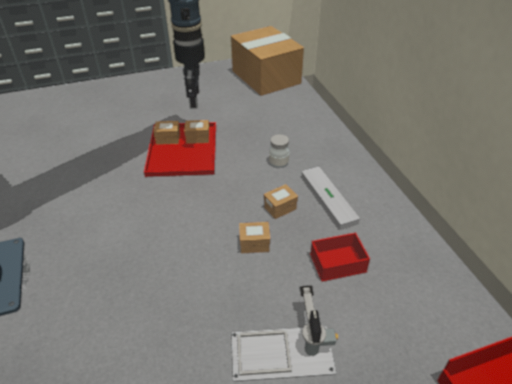

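Two boxes stand in the tray at (167,133) and (197,132). Box 3 at (254,237) and box 4 at (281,200) remain. Going for box 3.

>>> {"op": "arm_command", "data": {"increments": [{"x": -17,"y": -48,"z": 0,"yaw": 0},{"x": -34,"y": -96,"z": 0,"yaw": 0},{"x": -51,"y": -144,"z": 0,"yaw": 0},{"x": -68,"y": -192,"z": 0,"yaw": 0},{"x": -85,"y": -240,"z": 0,"yaw": 0},{"x": -102,"y": -288,"z": 0,"yaw": 0},{"x": -119,"y": -336,"z": 0,"yaw": 0},{"x": -136,"y": -380,"z": 0,"yaw": 0},{"x": -142,"y": -398,"z": 0,"yaw": 0},{"x": -142,"y": -398,"z": 0,"yaw": 0},{"x": -142,"y": -398,"z": 0,"yaw": 0},{"x": -142,"y": -398,"z": 0,"yaw": 0}], "claw": 80}}

```text
t: 20.85
position: [572.8, -80.5, 117.0]
eef_rot: [-3.138, -0.005, 2.861]
ft_force: [-0.4, 0.3, 0.0]
gripper_width: 0.935
```

Run:
```python
from h import *
inc(572.8,-82,12,np.radians(164.2))
```

```text
inc x -1 y -1 z 105 yaw -0.00 | dec -1.0 -1.0 105.0 -0.005 q6 0.02230619455668268
```

>>> {"op": "arm_command", "data": {"increments": [{"x": 0,"y": -1,"z": 40,"yaw": 0},{"x": 0,"y": -1,"z": 80,"yaw": 0},{"x": 0,"y": -1,"z": 98,"yaw": 0},{"x": 0,"y": -1,"z": 105,"yaw": 0},{"x": 0,"y": -1,"z": 105,"yaw": 0},{"x": 0,"y": -1,"z": 105,"yaw": 0}]}}

```text
t: 21.45
position: [573.0, -81.3, 13.5]
eef_rot: [-3.138, -0.003, 2.863]
ft_force: [0.9, 0.7, 0.4]
gripper_width: 0.937
```

>>> {"op": "arm_command", "data": {"increments": [{"x": 0,"y": 0,"z": 1,"yaw": 0},{"x": 0,"y": 0,"z": 1,"yaw": 0},{"x": 0,"y": 0,"z": 1,"yaw": 0},{"x": 0,"y": 0,"z": 1,"yaw": 0},{"x": 0,"y": 0,"z": 1,"yaw": 0},{"x": 0,"y": 0,"z": 1,"yaw": 0},{"x": 0,"y": 0,"z": 1,"yaw": 0}], "claw": 30, "newtons": 45}}

```text
t: 22.15
position: [574.7, -81.7, 14.6]
eef_rot: [-3.138, 0.001, 2.862]
ft_force: [-0.0, -0.8, 6.2]
gripper_width: 0.579
```

>>> {"op": "arm_command", "data": {"increments": [{"x": 0,"y": 0,"z": -25,"yaw": 0},{"x": 0,"y": 0,"z": -50,"yaw": 0},{"x": 0,"y": 0,"z": -80,"yaw": 0},{"x": 0,"y": 0,"z": -110,"yaw": 0},{"x": 0,"y": 0,"z": -110,"yaw": 0},{"x": 0,"y": 0,"z": -110,"yaw": 0},{"x": 0,"y": 0,"z": -110,"yaw": 0},{"x": 0,"y": 0,"z": -110,"yaw": 0}]}}

```text
t: 22.95
position: [573.3, -81.0, 122.3]
eef_rot: [-3.138, -0.003, 2.862]
ft_force: [0.4, 0.1, -0.7]
gripper_width: 0.58
```

Run:
```python
from h import *
print("tray B");inc(521,248,120,np.radians(164))
print("cradle");inc(506.2,-330,130,np.radians(165.3))
```

```text
tray B
inc x 141 y 302 z 2 yaw 0.00 | dec 141.0 301.8 1.6 0.000 q6 0.025159714043845996
cradle
inc x -4 y -258 z -7 yaw -0.02 | dec -4.1 -257.9 -6.7 -0.023 q6 0.002470433767919347
```

Box 3 is empty as well at -0.7 N, so it goes to slot B.

>>> {"op": "arm_command", "data": {"increments": [{"x": 20,"y": 43,"z": 0,"yaw": 0},{"x": 40,"y": 86,"z": 0,"yaw": 0},{"x": 60,"y": 129,"z": 0,"yaw": 0},{"x": 80,"y": 172,"z": 0,"yaw": 0},{"x": 100,"y": 215,"z": 0,"yaw": 0},{"x": 120,"y": 258,"z": 0,"yaw": 0},{"x": 136,"y": 290,"z": 0,"yaw": 0},{"x": 141,"y": 302,"z": 0,"yaw": 0},{"x": 141,"y": 302,"z": 0,"yaw": 0},{"x": 141,"y": 302,"z": 0,"yaw": 0},{"x": 141,"y": 302,"z": 0,"yaw": 0}]}}

```text
t: 24.05
position: [521.3, 246.5, 121.1]
eef_rot: [-3.137, -0.003, 2.86]
ft_force: [-0.2, 0.8, -0.8]
gripper_width: 0.574
```

Run:
```python
from h import *
print(observe()['ft_force'],observe()['gripper_width'])
inc(521,247,18,np.radians(164))
```

```text
[-0.1937294   0.83780788 -0.83074971] 0.5742345983565275
inc x 0 y 1 z 103 yaw -0.00 | dec 0.1 0.9 103.1 -0.002 q6 0.6059155546596134
```

>>> {"op": "arm_command", "data": {"increments": [{"x": 0,"y": 0,"z": 40,"yaw": 0},{"x": 0,"y": 0,"z": 75,"yaw": 0},{"x": 0,"y": 0,"z": 90,"yaw": 0},{"x": 0,"y": 0,"z": 97,"yaw": 0},{"x": 0,"y": 0,"z": 101,"yaw": 0},{"x": 0,"y": 0,"z": 103,"yaw": 0},{"x": 0,"y": 0,"z": 103,"yaw": 0},{"x": 0,"y": 0,"z": 103,"yaw": 0}]}}

```text
t: 24.85
position: [522.0, 246.6, 19.7]
eef_rot: [-3.138, -0.001, 2.86]
ft_force: [-0.1, -0.2, -0.6]
gripper_width: 0.573
```

>>> {"op": "arm_command", "data": {"increments": [{"x": 0,"y": 0,"z": 0,"yaw": 0},{"x": 0,"y": 0,"z": 0,"yaw": 0},{"x": 0,"y": 0,"z": 0,"yaw": 0},{"x": 0,"y": 0,"z": 0,"yaw": 0},{"x": 0,"y": 0,"z": -30,"yaw": 0},{"x": 0,"y": 0,"z": -70,"yaw": 0},{"x": 0,"y": 0,"z": -100,"yaw": 0},{"x": 0,"y": 0,"z": -100,"yaw": 0},{"x": 0,"y": 0,"z": -100,"yaw": 0}], "claw": 70}}

```text
t: 25.75
position: [523.0, 247.1, 120.9]
eef_rot: [-3.14, 0.001, 2.86]
ft_force: [1.0, -0.2, -1.1]
gripper_width: 0.819
```

Run:
```python
from h import *
look("5")
print(observe()['ft_force'])
inc(666,4.4,125,np.radians(-166))
```

```text
scene zt 28.0 c 114.6 -377.0  sz 96 21 long-axis 23.7 deg hue 0.0
scene zt 52.3 c 493.6 306.4  sz 152 150 long-axis -15.0 deg hue 14.0
scene zt 46.2 c 722.1 -187.6  sz 105 80 long-axis -5.6 deg hue 0.0
scene zt 48.4 c 666.7 4.5  sz 69 50 long-axis 14.8 deg hue 15.0
side zt 50.6 c 490.5 299.4  sz 166 150 long-axis 73.7 deg hue 16.0
side zt 46.9 c 665.5 4.1  sz 66 53 long-axis 15.2 deg hue 17.0
side zt 46.0 c 721.0 -188.4  sz 101 79 long-axis -5.0 deg hue 1.0
[-0.19936597  0.22125687 -0.3350203 ]
inc x -206 y -193 z -6 yaw -0.53 | dec -206.2 -192.5 -6.4 -0.526 q6 0.08237547613759999
```

View pics/side_5.png

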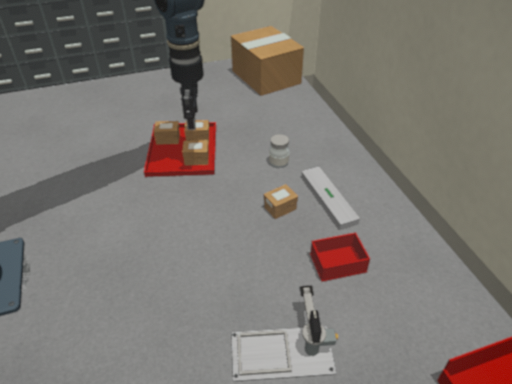

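Three boxes are in the tray, and the last one at (281,200) should be the full one. I'll fetch it with a firmer grip.

>>> {"op": "arm_command", "data": {"increments": [{"x": -34,"y": -32,"z": 0,"yaw": -0.08},{"x": -68,"y": -64,"z": 0,"yaw": -0.17},{"x": -102,"y": -96,"z": 0,"yaw": -0.26},{"x": -136,"y": -128,"z": 0,"yaw": -0.35},{"x": -170,"y": -160,"z": 0,"yaw": -0.44},{"x": -200,"y": -187,"z": 0,"yaw": -0.52},{"x": -206,"y": -193,"z": 0,"yaw": -0.53},{"x": -206,"y": -193,"z": 0,"yaw": -0.53},{"x": -206,"y": -193,"z": 0,"yaw": -0.53},{"x": -206,"y": -193,"z": 0,"yaw": -0.53}], "claw": 80}}

```text
t: 26.85
position: [664.6, 5.7, 118.0]
eef_rot: [-3.14, -0.006, -2.891]
ft_force: [0.1, 0.3, -0.5]
gripper_width: 0.935
```

Run:
```python
from h import *
inc(666,4.4,12,np.radians(-165.5))
```

```text
inc x -2 y -1 z 106 yaw -0.00 | dec -1.7 -1.5 106.0 -0.003 q6 -0.34354790459170564
```

>>> {"op": "arm_command", "data": {"increments": [{"x": -1,"y": -1,"z": 40,"yaw": 0},{"x": -1,"y": -1,"z": 80,"yaw": 0},{"x": -1,"y": -1,"z": 98,"yaw": 0},{"x": -1,"y": -1,"z": 107,"yaw": 0},{"x": -1,"y": -1,"z": 107,"yaw": 0},{"x": -1,"y": -1,"z": 107,"yaw": 0},{"x": -1,"y": -1,"z": 107,"yaw": 0}]}}

```text
t: 27.55
position: [667.0, 4.8, 13.7]
eef_rot: [-3.139, -0.002, -2.891]
ft_force: [0.0, 0.6, 0.8]
gripper_width: 0.937
```

>>> {"op": "arm_command", "data": {"increments": [{"x": 0,"y": 0,"z": 1,"yaw": 0},{"x": 0,"y": 0,"z": 1,"yaw": 0},{"x": 0,"y": 0,"z": 1,"yaw": 0},{"x": 0,"y": 0,"z": 1,"yaw": 0},{"x": 0,"y": 0,"z": 1,"yaw": 0},{"x": 0,"y": 0,"z": 1,"yaw": 0},{"x": 0,"y": 0,"z": 1,"yaw": 0}], "claw": 30, "newtons": 60}}

```text
t: 28.25
position: [668.6, 4.5, 14.7]
eef_rot: [-3.137, 0.001, -2.891]
ft_force: [0.4, -0.5, 6.1]
gripper_width: 0.572
```

>>> {"op": "arm_command", "data": {"increments": [{"x": 0,"y": 0,"z": -20,"yaw": 0},{"x": 0,"y": 0,"z": -40,"yaw": 0},{"x": 0,"y": 0,"z": -65,"yaw": 0},{"x": 0,"y": 0,"z": -90,"yaw": 0},{"x": 0,"y": 0,"z": -110,"yaw": 0},{"x": 0,"y": 0,"z": -110,"yaw": 0},{"x": 0,"y": 0,"z": -110,"yaw": 0},{"x": 0,"y": 0,"z": -110,"yaw": 0}]}}

```text
t: 29.05
position: [666.6, 5.0, 121.3]
eef_rot: [-3.139, -0.004, -2.891]
ft_force: [-0.7, -0.3, -5.1]
gripper_width: 0.577
```

Run:
```python
from h import *
print("cradle");inc(506.2,-330,120,np.radians(165.3))
im,d,W,c=cloud("wrist"); cv2.imwrite("pics/w6.png",im[:,:,::-1])
```

```text
cradle
inc x 238 y -285 z 3 yaw 0.51 | dec 238.5 -284.8 3.0 0.507 q6 0.16541078637026818
```

View pics/w6.png

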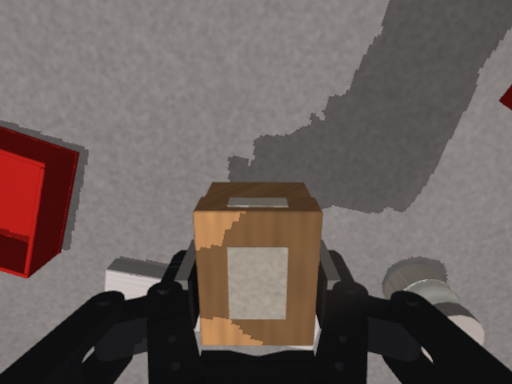

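Box 4 reads -5.1 N, so it is the full one. The wrist view shows it centred between the pads at (258,270). Now to the cradle.

>>> {"op": "arm_command", "data": {"increments": [{"x": 20,"y": -24,"z": -5,"yaw": 0.04},{"x": 45,"y": -54,"z": -10,"yaw": 0.1},{"x": 70,"y": -84,"z": -12,"yaw": 0.16},{"x": 95,"y": -114,"z": -12,"yaw": 0.22},{"x": 120,"y": -144,"z": -12,"yaw": 0.28},{"x": 145,"y": -174,"z": -12,"yaw": 0.34},{"x": 170,"y": -204,"z": -12,"yaw": 0.4},{"x": 195,"y": -234,"z": -12,"yaw": 0.45},{"x": 220,"y": -264,"z": -10,"yaw": 0.49},{"x": 234,"y": -280,"z": -5,"yaw": 0.51},{"x": 238,"y": -285,"z": 0,"yaw": 0.51},{"x": 238,"y": -285,"z": 0,"yaw": 0.51},{"x": 238,"y": -285,"z": 0,"yaw": 0.51},{"x": 238,"y": -285,"z": 0,"yaw": 0.51}]}}

```text
t: 30.5
position: [507.3, -328.7, 122.9]
eef_rot: [-3.138, -0.002, 2.884]
ft_force: [-0.1, -1.4, -3.8]
gripper_width: 0.574
```

Run:
```python
from h import *
print(observe()['ft_force'],observe()['gripper_width'])
inc(506.2,-330,19,np.radians(165.3))
im,d,W,c=cloud("wrist"); cv2.imwrite("pics/w7.png",im[:,:,::-1])
x,y,z=[W[...,i] for i in range(3)]
m=(abs(x-525)<150)&(abs(y+335)<130)&(z>3)&(z<20)
mm=cv2.morphologyEx(m.astype(np.uint8),cv2.MORPH_OPEN,np.ones((3,3)))>0
print(cv2.minAreaRect(W[mm][:,:2].astype(np.float32)))
im,d,W,c=cloud("side"); cv2.imwrite("pics/s7.png",cv2.resize(im[220:384,190:390,::-1],None,fx=3.5,fy=3.5))
```

```text
[-0.07916555 -1.36060912 -3.78687466] 0.5743909108341401
inc x 0 y -1 z 104 yaw -0.00 | dec 0.5 -1.2 103.9 -0.001 q6 -0.4271230301333755
((485.080078125, -325.8096008300781), (90.2925796508789, 63.03101348876953), 75.32798767089844)
```

View pics/s7.png

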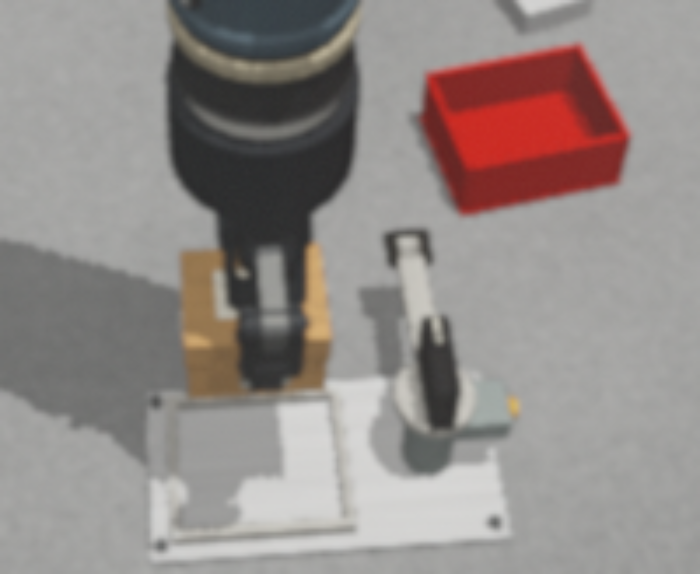

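View pics/w7.png

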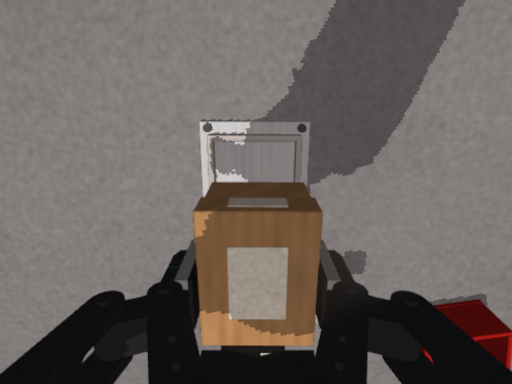

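The side crop shows the box just above the bay, with the bar swung clear at (410,250). The wrist view shows it lined up with the plate. Lowering.

>>> {"op": "arm_command", "data": {"increments": [{"x": 0,"y": -2,"z": 30,"yaw": 0},{"x": 0,"y": -2,"z": 60,"yaw": 0},{"x": 0,"y": -2,"z": 80,"yaw": 0},{"x": 0,"y": -2,"z": 90,"yaw": 0},{"x": 0,"y": -2,"z": 97,"yaw": 0},{"x": 0,"y": -2,"z": 101,"yaw": 0},{"x": 0,"y": -2,"z": 103,"yaw": 0},{"x": 0,"y": -2,"z": 103,"yaw": 0},{"x": 0,"y": -2,"z": 103,"yaw": 0},{"x": 0,"y": -2,"z": 103,"yaw": 0}]}}

```text
t: 31.6
position: [507.2, -331.7, 21.2]
eef_rot: [-3.137, -0.0, 2.884]
ft_force: [0.0, 0.6, -4.0]
gripper_width: 0.576
```

>>> {"op": "arm_command", "data": {"increments": [{"x": 0,"y": 1,"z": 2,"yaw": 0},{"x": 0,"y": 1,"z": 2,"yaw": 0},{"x": 0,"y": 1,"z": 2,"yaw": 0},{"x": 0,"y": 1,"z": 2,"yaw": 0}]}}

```text
t: 32.0
position: [507.6, -331.6, 20.7]
eef_rot: [-3.135, 0.001, 2.884]
ft_force: [-3.7, -0.3, 6.0]
gripper_width: 0.578
```

>>> {"op": "arm_command", "data": {"increments": [{"x": 0,"y": 0,"z": 0,"yaw": 0},{"x": 0,"y": 0,"z": 0,"yaw": 0},{"x": 0,"y": 0,"z": 0,"yaw": 0},{"x": 0,"y": 0,"z": 0,"yaw": 0},{"x": 0,"y": 0,"z": -20,"yaw": 0},{"x": 0,"y": 0,"z": -60,"yaw": 0},{"x": 0,"y": 0,"z": -100,"yaw": 0},{"x": 0,"y": 0,"z": -140,"yaw": 0},{"x": 0,"y": 0,"z": -170,"yaw": 0},{"x": 0,"y": 0,"z": -170,"yaw": 0},{"x": 0,"y": 0,"z": -170,"yaw": 0}], "claw": 70}}

```text
t: 33.1
position: [508.4, -331.0, 191.6]
eef_rot: [-3.134, 0.003, 2.884]
ft_force: [-0.7, 0.6, -0.2]
gripper_width: 0.819
```

Run:
```python
from h import *
look("8")
im,d,W,c=cloud("wrist"); cv2.imwrite("pics/w8.png",im[:,:,::-1])
inc(589.3,-353.5,190,np.radians(75.5))
```

```text
scene zt 28.5 c 120.5 -374.0  sz 101 16 long-axis 22.7 deg hue 0.0
scene zt 52.4 c 494.0 306.4  sz 154 149 long-axis -15.8 deg hue 14.0
scene zt 46.9 c 722.1 -188.1  sz 104 79 long-axis -6.2 deg hue 0.0
side zt 50.7 c 492.2 305.9  sz 155 148 long-axis 75.0 deg hue 16.0
side zt 45.7 c 721.5 -188.5  sz 102 77 long-axis -4.6 deg hue 1.0
side zt 52.5 c 505.0 -329.2  sz 64 52 long-axis -15.0 deg hue 17.0
inc x -86 y -2 z -2 yaw 1.57 | dec -85.7 -1.9 -1.9 1.566 q6 1.1389784623955987
```

View pics/side_8.png

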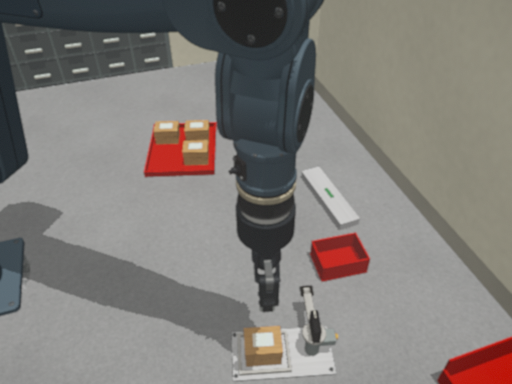

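The box sits level in the bay at (264,343). It is within about 2 mm of centre, with its top 5.7 mm above bench level. Now the knob.

>>> {"op": "arm_command", "data": {"increments": [{"x": -40,"y": -1,"z": 0,"yaw": 0.14},{"x": -70,"y": -2,"z": 0,"yaw": 0.28},{"x": -86,"y": -2,"z": 0,"yaw": 0.42},{"x": -86,"y": -2,"z": 0,"yaw": 0.56},{"x": -86,"y": -2,"z": 0,"yaw": 0.7},{"x": -86,"y": -2,"z": 0,"yaw": 0.84},{"x": -86,"y": -2,"z": 0,"yaw": 0.98},{"x": -86,"y": -2,"z": 0,"yaw": 1.12},{"x": -86,"y": -2,"z": 0,"yaw": 1.26},{"x": -86,"y": -2,"z": 0,"yaw": 1.4},{"x": -86,"y": -2,"z": 0,"yaw": 1.54},{"x": -86,"y": -2,"z": 0,"yaw": 1.56},{"x": -86,"y": -2,"z": 0,"yaw": 1.56},{"x": -86,"y": -2,"z": 0,"yaw": 1.56}], "claw": 50}}

```text
t: 34.65
position: [589.2, -353.5, 187.1]
eef_rot: [-3.137, 0.004, 1.326]
ft_force: [-0.9, 0.7, -0.4]
gripper_width: 0.588
```

Run:
```python
from h import *
im,d,W,c=cloud("wrist"); cv2.imwrite("pics/w9.png",im[:,:,::-1])
x,y,z=[W[...,i] for i in range(3)]
m=(abs(x-589)<60)&(abs(y+353)<60)&(z>96)&(z<108)
print(cv2.minAreaRect(W[m][:,:2].astype(np.float32)),m.sum())
inc(589.3,-353.3,72,np.radians(75.7))
```

```text
((590.6365966796875, -353.51934814453125), (41.39921951293945, 13.309793472290039), 75.67973327636719) 915
inc x 1 y 0 z 115 yaw 0.00 | dec 0.7 0.3 115.4 0.004 q6 1.1849939444702513
```

View pics/w9.png

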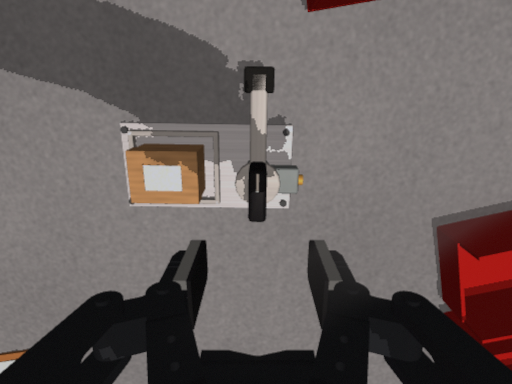

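The grip bar at (258,190) is lined up, and the box at (165,175) is in the bay. Going down to grip.

>>> {"op": "arm_command", "data": {"increments": [{"x": 0,"y": 0,"z": 45,"yaw": 0},{"x": 0,"y": 0,"z": 85,"yaw": 0},{"x": 0,"y": 0,"z": 108,"yaw": 0},{"x": 0,"y": 0,"z": 115,"yaw": 0},{"x": 0,"y": 0,"z": 115,"yaw": 0},{"x": 0,"y": 0,"z": 115,"yaw": 0},{"x": 0,"y": 0,"z": 115,"yaw": 0}]}}

```text
t: 35.4
position: [590.4, -355.0, 75.4]
eef_rot: [3.141, 0.006, 1.326]
ft_force: [0.7, 0.2, -0.8]
gripper_width: 0.591
```

>>> {"op": "arm_command", "data": {"increments": [{"x": 0,"y": 0,"z": 1,"yaw": 0},{"x": 0,"y": 0,"z": 1,"yaw": 0},{"x": 0,"y": 0,"z": 1,"yaw": 0},{"x": 0,"y": 0,"z": 1,"yaw": 0},{"x": 0,"y": 0,"z": 1,"yaw": 0},{"x": 0,"y": 0,"z": 1,"yaw": 0},{"x": 0,"y": 0,"z": 1,"yaw": 0},{"x": 0,"y": 0,"z": 1,"yaw": 0}], "claw": 0, "newtons": 70}}

```text
t: 36.2
position: [588.3, -355.0, 76.4]
eef_rot: [-3.139, 0.007, 1.325]
ft_force: [-6.3, 1.7, 7.4]
gripper_width: 0.152
```

>>> {"op": "arm_command", "data": {"increments": [{"x": 0,"y": 0,"z": 0,"yaw": -0.1},{"x": 0,"y": 0,"z": 0,"yaw": -0.2},{"x": 0,"y": 0,"z": 0,"yaw": -0.3},{"x": 0,"y": 0,"z": 0,"yaw": -0.4},{"x": 0,"y": 0,"z": 0,"yaw": -0.5},{"x": 0,"y": 0,"z": 0,"yaw": -0.6},{"x": 0,"y": 0,"z": 0,"yaw": -0.7},{"x": 0,"y": 0,"z": 0,"yaw": -0.8},{"x": 0,"y": 0,"z": 0,"yaw": -0.9},{"x": 0,"y": 0,"z": 0,"yaw": -1.0},{"x": 0,"y": 0,"z": 0,"yaw": -1.1},{"x": 0,"y": 0,"z": 0,"yaw": -1.2},{"x": 0,"y": 0,"z": 0,"yaw": -1.3},{"x": 0,"y": 0,"z": 0,"yaw": -1.4},{"x": 0,"y": 0,"z": 0,"yaw": -1.5},{"x": 0,"y": 0,"z": 0,"yaw": -1.56},{"x": 0,"y": 0,"z": 0,"yaw": -1.56},{"x": 0,"y": 0,"z": 0,"yaw": -1.56},{"x": 0,"y": 0,"z": 0,"yaw": -1.56}]}}

```text
t: 38.1
position: [590.0, -353.9, 76.5]
eef_rot: [-3.137, 0.001, 2.885]
ft_force: [4.9, 3.1, -1.5]
gripper_width: 0.147
```

>>> {"op": "arm_command", "data": {"increments": [{"x": 0,"y": 0,"z": 0,"yaw": 0},{"x": 0,"y": 0,"z": 0,"yaw": 0},{"x": 0,"y": 0,"z": 0,"yaw": 0},{"x": 0,"y": 0,"z": 0,"yaw": 0},{"x": 0,"y": 0,"z": -40,"yaw": 0},{"x": 0,"y": 0,"z": -80,"yaw": 0},{"x": 0,"y": 0,"z": -120,"yaw": 0},{"x": 0,"y": 0,"z": -120,"yaw": 0},{"x": 0,"y": 0,"z": -120,"yaw": 0}], "claw": 50}}

```text
t: 39.0
position: [590.9, -354.4, 199.1]
eef_rot: [-3.135, 0.005, 2.884]
ft_force: [-0.5, 0.5, -0.4]
gripper_width: 0.586
```

Run:
```python
from h import *
look("10")
im,d,W,c=cloud("wrist"); cv2.imwrite("pics/w10.png",im[:,:,::-1])
x,y,z=[W[...,i] for i in range(3)]
m=(abs(x-589)<60)&(abs(y+353)<60)&(z>96)&(z<108)
print(cv2.minAreaRect(W[m][:,:2].astype(np.float32)),m.sum())
```

```text
scene zt 28.4 c 115.7 -377.4  sz 98 18 long-axis 22.4 deg hue 0.0
scene zt 52.3 c 493.9 305.9  sz 153 148 long-axis -15.9 deg hue 14.0
scene zt 46.6 c 721.5 -186.7  sz 106 78 long-axis -5.3 deg hue 0.0
side zt 50.7 c 492.4 305.2  sz 154 149 long-axis 74.4 deg hue 16.0
side zt 45.9 c 755.7 -210.6  sz 85 41 long-axis 44.4 deg hue 1.0
((589.0387573242188, -353.67767333984375), (13.816309928894043, 40.95680236816406), 75.62164306640625) 889
```

View pics/w10.png

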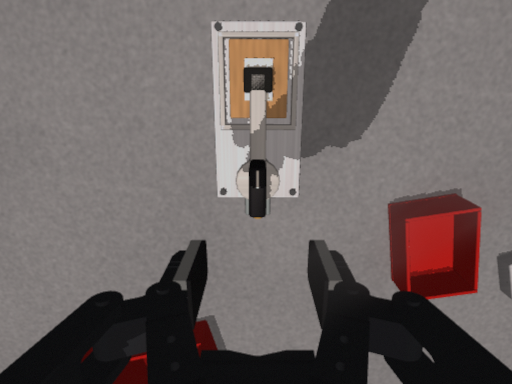

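View pics/side_10.png

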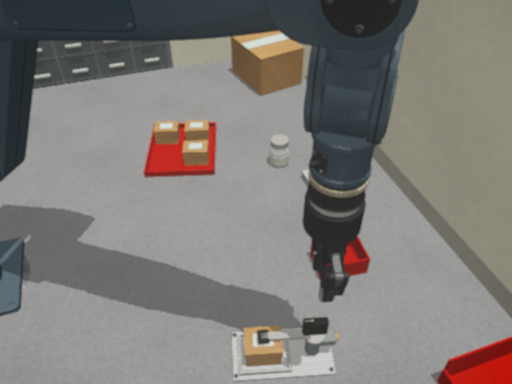

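The wrist view shows the bar shut over the box, pad at (258,79), with the grip angle back at its starting value (75.6° against 75.7°). Last, I'll check each tray box individually for extent and tilt.

>>> {"op": "arm_command", "data": {"increments": [{"x": 40,"y": 40,"z": -40,"yaw": 0},{"x": 80,"y": 80,"z": -50,"yaw": 0},{"x": 120,"y": 120,"z": -50,"yaw": 0},{"x": 120,"y": 120,"z": -50,"yaw": 0},{"x": 120,"y": 120,"z": -50,"yaw": 0},{"x": 120,"y": 120,"z": -50,"yaw": 0},{"x": 120,"y": 120,"z": -50,"yaw": 0},{"x": 120,"y": 120,"z": -50,"yaw": 0},{"x": 120,"y": 120,"z": -50,"yaw": 0},{"x": 120,"y": 120,"z": -50,"yaw": 0}]}}

```text
t: 40.15
position: [504.1, -206.9, 243.9]
eef_rot: [-3.138, -0.003, 2.884]
ft_force: [-0.3, -0.0, 0.1]
gripper_width: 0.586
```

Run:
```python
from h import *
a=np.radians(-16); ex=np.array([np.cos(a),np.sin(a)]); ey=np.array([-ex[1],ex[0]])
for n in("scene","side"):
    im,d,W,c=cloud(n); cv2.imwrite(f"pics/{n}_11.png",im[:,:,::-1])
    X=(W[...,:2]-[494.2,305.3]); tx=X@ex; ty=X@ey; z=W[...,2]
    m=(abs(tx)<95)&(abs(ty)<115)&(z>44)
    mm=cv2.erode(m.astype(np.uint8),np.ones((2,2)))
    for nm,(sx,sy) in dict(B=(1,-1),C=(-1,1),D=(1,1),A=(-1,-1)).items():
        k=m&(np.sign(tx)==sx)&(np.sign(ty)==sy)
        if k.sum()<20: print(n,nm,"none"); continue
        p=np.c_[tx[k],ty[k],z[k]]; q=p[p[:,2]>np.median(p[:,2])-4]
        s=np.linalg.lstsq(np.c_[q[:,:2],np.ones(len(q))],q[:,2],rcond=None)[0]
        print(n,nm,"x %.0f..%.0f y %.0f..%.0f zmed %.1f slope %.3f %.3f"%(*np.percentile(p[:,0],[1,99]),*np.percentile(p[:,1],[1,99]),np.median(p[:,2]),*s[:2]))
look("12"); print(observe()['ft_force'],observe()['t'])
```

```text
scene B x 10..74 y -72..-22 zmed 49.9 slope 0.000 -0.005
scene C x -77..-11 y 25..74 zmed 49.9 slope -0.009 -0.012
scene D x 7..74 y 25..74 zmed 49.6 slope -0.003 -0.005
scene A none
side B x 10..73 y -75..-23 zmed 48.4 slope 0.007 0.016
side C x -76..-13 y 22..76 zmed 48.5 slope 0.007 0.017
side D x 8..65 y 21..75 zmed 48.6 slope 0.000 0.014
side A none
scene zt 28.1 c 117.0 -374.8  sz 97 18 long-axis 22.3 deg hue 0.0
scene zt 52.3 c 492.9 307.1  sz 154 148 long-axis -16.6 deg hue 14.0
scene zt 46.8 c 722.4 -187.7  sz 103 78 long-axis -5.5 deg hue 0.0
side zt 50.7 c 492.3 305.4  sz 153 150 long-axis 73.8 deg hue 16.0
side zt 45.8 c 721.4 -188.5  sz 102 78 long-axis -5.5 deg hue 1.0
[0.53496385 0.44482535 0.53250169] 40.35
```

View pics/scene_11.png

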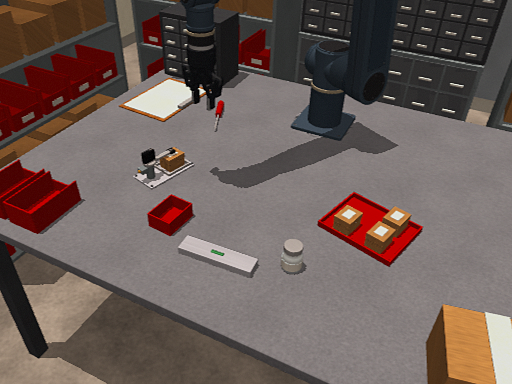

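The three empty boxes stand flat inside the tray at (348,218), (380,236) and (398,220). The full one is in the cradle at (172,158) under the bar, and the jar, bin and level have not moved. Handing in.

```bash
python3 -c "
from h import *
print(finish_job())"
```

```text
the job is handed in; nothing more can be done
None
```

The job is handed in at about 40 s on the robot's clock, with nothing left undone that I could see. I turned the knob open and lifted all four boxes. Three read about -0.7 to -1.3 N, which sensor noise makes close to an unloaded reading. The box from (666, 4) mm read -5.1 N, so that is the full one. I stood it in the bay, turned the knob back, and put the three empties in the tray.

Last checks:
- **Knob:** the grip bar was back at its starting angle (75.6° against 75.7°), with the bar over the full box.
- **Full box:** it sat within about 2 mm of the bay centre with its top 5.7 mm above bench level. I measured that before shutting the knob; afterwards I checked it only by eye.
- **Empty boxes:** all three lie between the tray walls with none stacked, tops about 2 to 4 mm above bench level, and measured tilt under 0.02 rad.
- **Bystanders:** the bin measured within about 1 mm of its start. The jar and level look unmoved in the last picture.
- **Disagreements:** the scene and side cameras differed by 1–3 mm (up to 4 mm on the knob), within what the tolerances allow. I saw no grip slip and no knocked box. No check failed.

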